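# Push the stock bin and sharps box home against the stops

## Task

Tidy the blue preparation mat by pushing, without lifting or tipping anything: push the green bin home into the corner of the steel stops, its back flush against the long rail and its left side against the short end stop, and push the yellow sharps box so that its back is flush against the long rail beside the bin. Leave the vials and everything else on the table where they are.

Things in the scene. Friction and masses are not known exactly. Their poses are not given: they have to be found in the camera images.
- dock: fixed blue mat, 3 mm thick, with an L of steel stops 22 mm high (10 mm thick). Origin on the table. In its axes the mat covers x -190 to 170, y -270 to 270 mm; the long rail, on the far (+x) side, has its inner face at x = 100 mm, from y = -260 to 200; the short end stop, at the left (+y), has its inner face at y = 190 mm, from x = -10 to 110. Its place and yaw vary
- corner (a point): the inner corner of the two stops, at the mat's top surface; same axes as the dock (+x square through the long rail, +y square through the short end stop). The bin and the box belong at negative x and negative y of it
- mat_mid (a point): point on the mat's top surface above the dock's origin, same axes as the dock
- bin: loose green bin full of white cartons, 95 (x) x 130 (y) mm, walls 60 mm high, front wall (-x) 50 mm, all plain and upright; about 0.4 kg, slides on the mat. Origin at the centre of its underside; +x to its back, +y to its left side. Starts turned up to 0.3 rad from the dock's axes, 35 to 115 mm short of the rail and of the end stop
- bin_back (a point): middle of the bin's back face, 12 mm above its underside (47.5 mm from the origin along +x)
- bin_left (a point): middle of the bin's left face, 12 mm above its underside (65 mm from the origin along +y)
- sharps: loose yellow sharps box with a red lid, 85 (x) x 100 (y) x 70 mm high (lid, above 56 mm, set in 2 mm); about 0.32 kg, slides on the mat. Origin at the centre of its underside; +x to its back. Starts right (-y) of the bin, turned up to 0.3 rad from the dock's axes, 35 to 120 mm short of the rail; needs no shift along it
- sharps_back (a point): middle of the sharps box's back face, 12 mm above its underside (42.5 mm from the origin along +x)
- vial_a: loose amber glass vial with a blue cap, 24 mm across, 47 mm tall, standing on the mat nearer the robot than the bin and the box, between their lanes. Origin at the centre of its underside. Leave alone
- vial_b: loose clear vial with a red cap, 24 mm across, 47 mm tall, standing on the mat beyond (+y of) the short end stop. Origin under its centre. Leave alone
- syringe: loose capped syringe, about 135 mm long and 26 mm wide at its flange, lying beyond the long rail. Origin at its middle, at table height. Leave alone
- spray: white bottle with a blue cap, 60 mm across, 170 mm tall, standing left of the mat. Leave alone
- dish: round steel dish, 120 mm across, 40 mm high, to the right of the mat. Leave alone
- marker: marker pen, 125 mm long, 13 mm thick, lying on the table at the left of the mat. Leave alone
Mind the look-alikes: they are no part of the job. Several things have the shape of the sharps; the one meant has the colours described above. There is more than one size of the bin; the one meant has the size given above.

How it is judged (in metres and radians):
At the end, for the whole second after the job is handed in: The bin's back is within 5 mm of the long rail and its left side within 5 mm of the short end stop, the sharps box's back is within 5 mm of the long rail and within the rail's length, to the right of the bin; both are square to the rail within 0.05 rad, flat on the mat and at rest (x of bin_back in the frame of corner between -0.005 and 0.005 m and y of bin_left in the frame of corner between -0.005 and 0.005 m and angle between the x axis of each of bin, sharps and the x axis of dock, either way round below 0.05 rad and x of sharps_back in the frame of corner between -0.005 and 0.005 m and y of sharps_back in the frame of corner between -0.43 and -0.15 m and z of each of bin, sharps in the frame of mat_mid below 0.004 m and linear speed of each of bin, sharps below 0.01 m/s); the robot touches nothing.
It fails at once if the green bin is lifted or tipped (more than 10 mm off the mat, or 0.2 rad) (z of bin in the frame of mat_mid above 0.01 m or angle between bin's own z axis and vertical above 0.2 rad).
It fails at once if the sharps box is lifted or tipped (more than 10 mm off the mat, or 0.2 rad) (z of sharps in the frame of mat_mid above 0.01 m or angle between sharps's own z axis and vertical above 0.2 rad).
It fails at once if something else on the table is shifted by more than 15 mm or lifted (distance of any of vial_a, vial_b, syringe, spray, dish, marker from where it was at the start of the episode above 0.015 m).
It fails at once if a vial or the bottle is tipped over (more than 0.4 rad) (angle between any of vial_a, vial_b, spray's own z axis and vertical above 0.4 rad).
It also fails if it takes over 54 s, if anything falls off the work surface, if the arm or the gripper's body presses on something with over 40 N, if the wrist force passes 120 N, or if a joint passes its speed limit or range.

## Robot

A 7-joint arm with a two-finger parallel gripper is mounted at the origin on the work surface. World frame = base frame: x ahead of the robot, y to its left, z up, the work surface at z = 0. Lengths are in mm, angles in rad, forces in N, time in s.
With the tool pointing down it reaches from about 375 to 925 mm from the base axis. Payload 3.1 kg.
Tool frame: the origin (TCP) lies midway between the tips of the shut fingers; the grasp point (between the pads) lies robot.hold_point_z behind it (robot.hold_point_z is the distance from the TCP to the grasp point, in mm); z points along the fingers, y is the line along which they close (so a half turn about z gives the same grasp; the last joint's range is limited). The gripper opens to 85 mm and grips with 20 to 120 N. Pads are 22 mm wide; open, the fingers measure 114 mm over their backs; the gripper's body (76 mm by 85 mm) begins 54 mm behind the grasp point. The pads swing forward as they close: fully open they stand 13 mm farther back than shut.
Start: joints at [1.188, 0.383, 0.044, 1.598, -0.018, 1.161, -0.05], TCP at [182.647, -623.813, 231.269] pointing down, gripper open.
Joint ranges: [-2.61, 2.61], [-0.41, 2.15], [-1.48, 1.57], [0, 2.5], [-1.57, 4.71], [0.05, 1.97], [-2.85, 2.85]. Speed limits (rad/s): [2.79, 2.79, 3.14, 3.14, 3.14, 3.14, 3.14].

## Interface

Orientations are given as a unit quaternion [x, y, z, w].
In Python, from rig import robot gives the robot as it stands.
- The arm moves only by the tool play_rows, never from a script. Its argument "plan" is a list of rows, each a list of 6 numbers: the shift along the tool's x, y, z in mm, then the turn, a rotation vector about the tool's x, y, z in rad. A call has 1 to 20 rows; each row is the pose to reach, as a shift and turn from the pose commanded when the call began, along the tool's axes at that moment; what a row does not reach only later rows make up. A row lasts 1/12 s, in which the tool goes at most 41.7 mm and 7.16 degrees, less where a joint would pass 70% of its speed; a pose out of reach is approached as far as the arm can. A call with a gripper value outside its range is refused whole. "hand" is the finger opening in mm, from 0 to 85.4, set as the call begins (left out, the last holds). The fingers move at their own pace and stop on an object; "squeeze" is the grip in N (left out, the last holds). Time passes only in rows, so rows that repeat a pose let the fingers close. It gives the time, the measured TCP pose, the force, the opening and the grip force at its end, in the units of the state.
- robot.observe(): the state, without advancing time (a new reading comes with each control period).
- robot.read_camera(name): name is "side" or "top" or "wrist"; returns a dict with "color" (480x640x3 uint8, blue, green, red), "fx", "fy", "cx", "cy" (pixels), "rvec" (rotation vector, rad) and "tvec" (3), from world to camera coordinates, as OpenCV has them; the wrist camera has in their place "tool_from_camera" (4x4, takes a point from camera to tool coordinates, whose origin is the TCP and whose axes are the flange's). Camera axes: x right, y down, z forward; pixel columns grow to the right and rows downward; lengths in mm; the calibration is good to about 2 mm. A picture is of the moment at which its call begins: read the wrist's pose just before it. There is no depth.
- robot.finish_job(): hands the job in; it is judged then, once.
The state is a dict: "time": time; "qpos": joint angles; "qd": joint speeds; "joint_efforts": joint torques, N m; "tool_pos": TCP position; "eef_rot": TCP orientation; "contact_force": force on the tool from outside, world axes, zero at the start; "ft_torque": the same for the moment, N m; "width": opening from 0.0 (shut) to 1.0 (fully open); "gripper_force": force on a finger pad.
Only numpy, scipy, OpenCV 4.12 (cv2) and the standard library are available. Lean on these libraries where they do the work, as an engineer would, in place of code of your own. Each camera call takes 0.05 s, during which the arm holds its last target. There are 200 camera calls.

## Working session

There is one attempt and no reset: what is moved stays moved. The work goes in short steps, Python scripts to look and compute and a tool call to move; the robot and the scene stay as the last step left them, time stands still between calls to the robot, and variables do not carry over. Pictures are saved under pics/ and viewed, at most 10 in all, crops included, and the job is handed in when it is done.

Besides the shell and the picture viewer there is one more tool, called after "Emit:" as name([rows], argument=value, ...), one row to a line, values as JSON. play_rows: Moves the arm, as the interface text tells. Its arguments: {"type":"object","properties":{"plan":{"type":"array","items":{"type":"array","items":{"type":"number"}}},"hand":{"type":"number"},"squeeze":{"type":"number"}},"required":["plan"]}

```bash
mkdir -p pics; ls; python3 - <<'E'
from rig import robot
import cv2
o=robot.observe();print({k:o[k] for k in('time','tool_pos','eef_rot','width')},robot.hold_point_z)
for n in('top','side'):
    c=robot.read_camera(n);cv2.imwrite(f'pics/{n}0.png',c['color']);print(n,c['fx'],c['fy'],c['cx'],c['cy'],c['rvec'],c['tvec'])
E
```

```text
pics
{'time': 0.0, 'tool_pos': array([ 182.36451975, -622.89988867,  229.85997223]), 'eef_rot': array([ 9.89874351e-01,  1.41940083e-01, -2.50507586e-04, -1.31136353e-03]), 'width': 0.9988773734105081} 18.700000000000003
top 568.5537060549646 568.5537060549646 321.030888329211 243.5481852391599 [ 2.14552691 -2.158368    0.13731782] [-2.68160533e-01  5.26400428e+02  1.36635696e+03]
side 518.5476735479818 518.5476735479818 318.4686295781813 240.190081008788 [ 1.02411582 -2.26863635  1.21029483] [355.73732386 254.76204573 930.50917583]
```

View pics/top0.png

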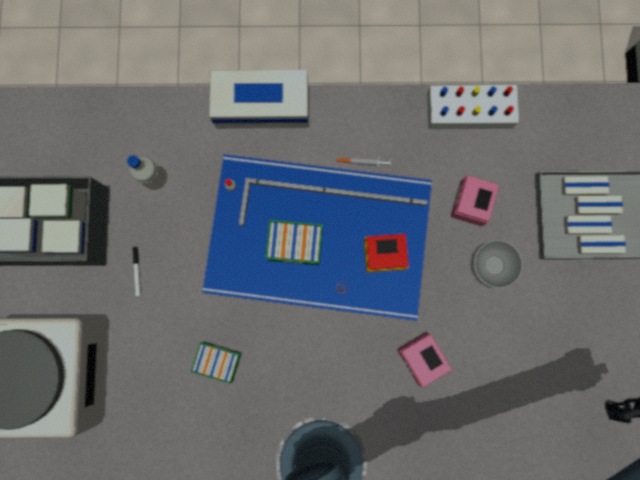

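View pics/side0.png

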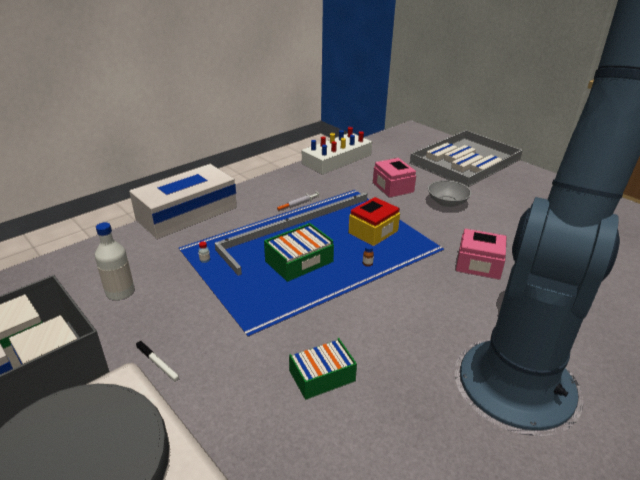

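The top view shows the bin at px (295,243), the sharps box at (387,253), vial_a at (341,289), vial_b at (229,184) and the stops' corner near (247,181). In the side view both objects stand on the mat with a free gap between them. The pink boxes and the small off-mat bin are the look-alikes.

```bash
cat > h.py <<'E'
from rig import robot
import cv2,numpy as np
def ray(c,px,z):
    R,_=cv2.Rodrigues(np.array(c['rvec']));K=np.array([[c['fx'],0,c['cx']],[0,c['fy'],c['cy']],[0,0,1]])
    px=np.atleast_2d(px).astype(float);d=np.c_[px,np.ones(len(px))]@np.linalg.inv(K).T@R
    C=-R.T@np.array(c['tvec']);return (C+d*((z-C[2])/d[:,2])[:,None])[:,:2]
def big(m,roi):
    r=np.zeros_like(m);x0,y0,x1,y1=roi;r[y0:y1,x0:x1]=m[y0:y1,x0:x1]
    k,_=cv2.findContours(r,cv2.RETR_EXTERNAL,cv2.CHAIN_APPROX_NONE);return max(k,key=cv2.contourArea)[:,0]
def rect(P):  # centre, sizes, angle of long side folded to +-45deg about x
    (c,s,a)=cv2.minAreaRect(P.astype(np.float32));w,h=s
    while a>45:a-=90;w,h=h,w
    while a<-45:a+=90;w,h=h,w
    return np.array(c),w,h,np.radians(a)   # w along x', h along y'
def look():
    c=robot.read_camera('top');im=c['color'];hsv=cv2.cvtColor(im,cv2.COLOR_BGR2HSV)
    return c,im,hsv
def scene(c,hsv):
    blue=cv2.inRange(hsv,(105,150,60),(125,255,255))
    return blue
E
python3 - <<'E'
from h import *
c,im,hsv=look()
R,_=cv2.Rodrigues(c['rvec']);print('cam',-R.T@c['tvec'])
blue=cv2.inRange(hsv,(105,120,50),(128,255,255))
mat=big(cv2.morphologyEx(blue,cv2.MORPH_CLOSE,np.ones((9,9))),(190,140,445,335))
r=rect(ray(c,mat,3));print('mat',r)
th=r[3];M=np.array([[np.cos(th),-np.sin(th)],[np.sin(th),np.cos(th)]])
O=r[0]+M@[10,0];print('dock origin',O,'yaw',th,'corner',O+M@[100,190])
dk=lambda P:(np.atleast_2d(P)-O)@M
grey=cv2.inRange(hsv,(0,0,110),(180,70,255))
rail=big(grey,(236,172,429,230));p=dk(ray(c,rail,25));print('rail grey dock',p.min(0),p.max(0))
nb=cv2.bitwise_not(blue)
b=big(cv2.morphologyEx(nb,cv2.MORPH_OPEN,np.ones((3,3))),(256,210,335,275))
red=cv2.inRange(hsv,(0,150,120),(8,255,255))|cv2.inRange(hsv,(172,150,120),(180,255,255))
s=big(cv2.morphologyEx(red,cv2.MORPH_CLOSE,np.ones((9,9))),(350,220,420,285))
va=big(nb,(330,280,352,298))
for n,k,z in(('bin',b,63),('bin z33',b,33),('lid',s,73),('vial',va,30)):
    q=rect(ray(c,k,z));print(n,q,'dock',dk(q[0]),'rel yaw',q[3]-th,'px',cv2.boundingRect(k))
P=cv2.boxPoints(cv2.minAreaRect(ray(c,b,63).astype(np.float32)));print(dk(P))
v=im.copy()
for k in(mat,rail,b,s,va):cv2.drawContours(v,[k[:,None]],-1,(255,255,255),1)
cv2.imwrite('pics/m.png',cv2.resize(v[130:340,185:455],None,fx=2.8,fy=2.8))
E
```

```text
cam [ 343.33183786   -7.88978442 1423.40781926]
mat (array([551.3848877 ,   4.04284668]), 358.492919921875, 537.665283203125, np.float64(-0.13371452201373396))
dock origin [561.29562295   2.7096825 ] yaw -0.13371452201373396 corner [685.73309496 177.68201048]
rail grey dock [ 101.06916718 -215.01670447] [109.66583106  -4.93136322]
bin (array([527.93835449,  62.70084   ]), 102.58289337158203, 135.20950317382812, np.float64(-0.1025900251959234)) dock [[-41.05731189  55.0085764 ]] rel yaw 0.031124496817810557 px (265, 219, 58, 46)
bin z33 (array([532.00933838,  64.25748444]), 104.84503936767578, 138.19113159179688, np.float64(-0.10259055782814142)) dock [[-37.2301938   57.09405448]] rel yaw 0.031123964185592545 px (265, 219, 58, 46)
lid (array([ 501.79776001, -160.06913757]), 77.53948211669922, 93.57294464111328, np.float64(0.057368663553077646)) dock [[ -37.2656675  -169.25782104]] rel yaw 0.19108318556681161 px (367, 235, 41, 34)
vial (array([416.96322632, -52.83899689]), 19.539920806884766, 22.0247802734375, np.float64(-0.011443070571852471)) dock [[-135.63846617  -74.29470367]] rel yaw 0.12227145144188149 px (337, 284, 10, 9)
[[-90.22006913 -14.15959431]
 [ 12.31315011 -10.96726785]
 [  8.10547559 124.17675117]
 [-94.42777389 120.98442064]]
```

View pics/m.png

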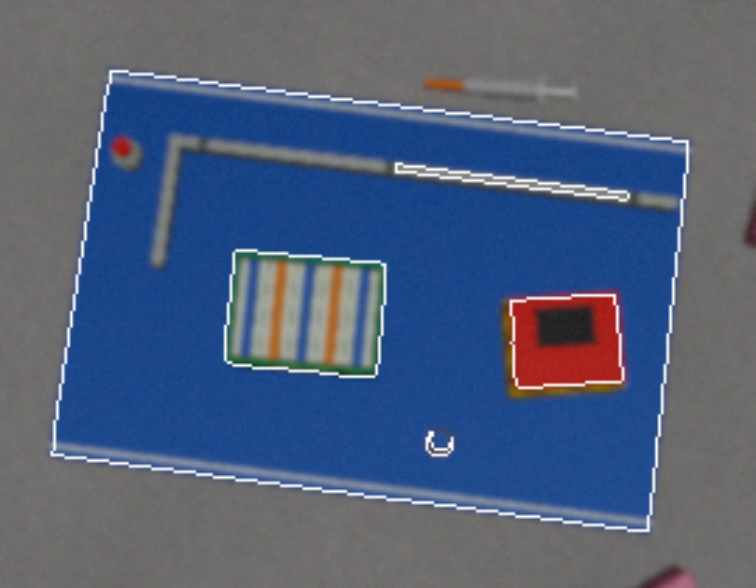

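```bash
cat >> h.py <<'E'
from scipy.spatial.transform import Rotation as Ro
O=np.array([561.3,2.7]);TH=-0.1337;M=np.array([[np.cos(TH),-np.sin(TH)],[np.sin(TH),np.cos(TH)]])
dk=lambda P:(np.atleast_2d(P)-O)@M
def go(x,y,z,yaw): # dock pose wanted -> shift in tool axes, turn
    o=robot.observe();r=Ro.from_quat(o['eef_rot']);p=o['tool_pos']
    w=O+M@[x,y];a=TH+yaw
    tgt=Ro.from_matrix(np.c_[[np.cos(a),np.sin(a),0],[np.sin(a),-np.cos(a),0],[0,0,-1]])
    print('row',np.round(r.inv().apply([w[0]-p[0],w[1]-p[1],z-p[2]]),1),np.round((r.inv()*tgt).as_rotvec(),3))
def at():
    o=robot.observe();X=Ro.from_quat(o['eef_rot']).as_matrix()[:,0]
    print('t',o['time'],'dock',dk(o['tool_pos'][:2])[0].round(1),'z',round(o['tool_pos'][2],1),'yaw',round(np.arctan2(X[1],X[0])-TH,3),'F',np.round(o['contact_force'],1),'w',o['width'])
E
python3 -c "
from h import *
at();go(-155,-168,120,0)"
```

```text
t 0.15 dock [-292.1 -670.7] z 230.2 yaw 0.419 F [ 0.2  0.1 -0.7] w 1.0018977450339872
row [ 329.6 -403.4  111. ] [-0.002  0.001  0.419]
```

Emit:
play_rows([
  [330,-403,0,0,0,0.419],
  [330,-403,0,0,0,0.419],
  [330,-403,0,0,0,0.419],
  [330,-403,0,0,0,0.419],
  [330,-403,0,0,0,0.419],
  [330,-403,0,0,0,0.419],
  [330,-403,0,0,0,0.419],
  [330,-403,0,0,0,0.419],
  [330,-403,0,0,0,0.419],
  [330,-403,0,0,0,0.419],
  [330,-403,0,0,0,0.419],
  [330,-403,0,0,0,0.419],
  [330,-403,0,0,0,0.419],
  [330,-403,40,0,0,0.419],
  [330,-403,80,0,0,0.419],
  [330,-403,111,0,0,0.419],
  [330,-403,111,0,0,0.419],
  [330,-403,111,0,0,0.419],
], hand=60)

```text
time: 1.65
tool_pos: [384.3, -143.6, 119.0]
eef_rot: [0.998, -0.067, -0.002, -0.001]
contact_force: [0.0, 0.1, 0.4]
width: 0.7
gripper_force: 0.0
```

```bash
python3 -c "
from h import *
at();go(-155,-168,14,0)"
```

```text
t 1.65 dock [-156.  -168.6] z 119.0 yaw -0.0 F [0.  0.1 0.4] w 0.6999212583944461
row [  1.5  -0.4 105. ] [-0.002  0.005 -0.   ]
```

Emit:
play_rows([
  [0,0,35,0,0,0],
  [0,0,70,0,0,0],
  [0,0,95,0,0,0],
  [0,0,105,0,0,0],
  [0,0,105,0,0,0],
  [20,0,105,0,0,0],
  [35,0,105,0,0,0],
  [43,0,105,0,0,0],
  [50,0,105,0,0,0],
  [57,0,105,0,0,0],
  [64,0,105,0,0,0],
  [71,0,105,0,0,0],
  [78,0,105,0,0,0],
  [85,0,105,0,0,0],
  [92,0,105,0,0,0],
  [99,0,105,0,0,0],
  [106,0,105,0,0,0],
  [113,0,105,0,0,0],
  [120,0,105,0,0,0],
  [127,0,105,0,0,0],
])

```text
time: 3.32
tool_pos: [512.7, -161.4, 15.2]
eef_rot: [0.998, -0.067, 0.0, -0.0]
contact_force: [-2.7, -0.1, 0.9]
width: 0.702
gripper_force: 0.0
```

```bash
python3 -c "
from h import *
at();go(0,-168,14,0)
cv2.imwrite('pics/t1.png',cv2.resize(look()[1][130:340,185:455],None,fx=2.8,fy=2.8))
cv2.imwrite('pics/s1.png',robot.read_camera('side')['color'])"
```

```text
t 3.3167 dock [ -26.3 -169.1] z 15.2 yaw -0.001 F [-2.7 -0.1  0.9] w 0.7020725330793929
row [26.3 -1.1  1.2] [-0.    -0.    -0.001]
```

View pics/s1.png

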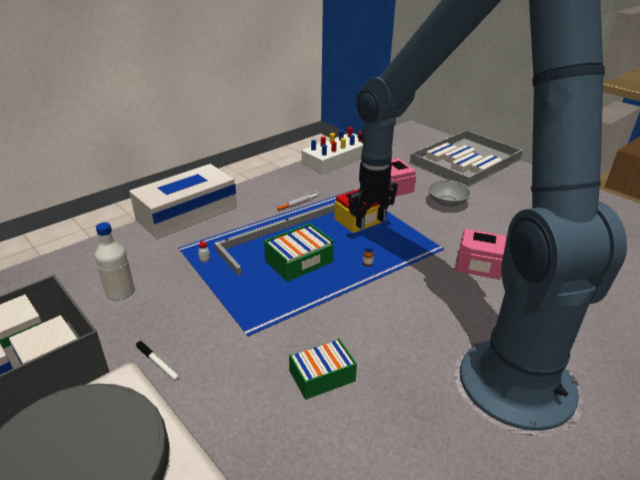

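The box (px ~(360,210)) is being pushed squarely, and vial_a is clear at (368,257). I'll continue slowly to the rail.

Emit:
play_rows([
  [5,0,0,0,0,0],
  [9,0,0,0,0,0],
  [13,0,0,0,0,0],
  [17,0,0,0,0,0],
  [20,0,0,0,0,0],
  [22,0,0,0,0,0],
  [24,0,0,0,0,0],
  [26,0,0,0,0,0],
  [28,0,0,0,0,0],
  [28,0,0,0,0,0],
])

```text
time: 4.25
tool_pos: [540.5, -165.1, 15.4]
eef_rot: [0.998, -0.067, 0.001, 0.0]
contact_force: [-0.7, -0.1, -0.5]
width: 0.705
gripper_force: 0.0
```

Emit:
play_rows([
  [1,0,0,0,0,0],
  [2,0,0,0,0,0],
  [3,0,0,0,0,0],
  [4,0,0,0,0,0],
  [5,0,0,0,0,0],
  [6,0,0,0,0,0],
])

```text
time: 4.75
tool_pos: [543.7, -165.7, 15.0]
eef_rot: [0.998, -0.067, -0.002, -0.0]
contact_force: [-7.6, 1.2, 4.3]
width: 0.699
gripper_force: 0.0
```

Emit:
play_rows([
  [1,0,0,0,0,0],
  [2,0,0,0,0,0],
  [3,0,0,0,0,0],
  [3,0,0,0,0,0],
])

```text
time: 5.08
tool_pos: [543.0, -165.9, 13.3]
eef_rot: [0.998, -0.067, -0.006, -0.0]
contact_force: [-9.0, 1.1, 2.3]
width: 0.703
gripper_force: 0.0
```

```bash
python3 -c "
from h import *
at()"
```

```text
t 5.0833 dock [   4.4 -169.5] z 13.3 yaw -0.001 F [-9.   1.1  2.3] w 0.7031867270531201
```

Emit:
play_rows([
  [-15,0,0,0,0,0],
  [-45,0,0,0,0,0],
  [-60,0,-35,0,0,0],
  [-60,0,-75,0,0,0],
  [-70,0,-110,0,0,0],
  [-100,-25,-110,0,0,0],
  [-130,-50,-110,0,0,0],
  [-165,-80,-110,0,0,0],
  [-165,-120,-110,0,0,0],
  [-165,-160,-110,0,0,0],
  [-165,-200,-110,0,0,0],
  [-165,-224,-110,0,0,0],
  [-165,-224,-110,0,0,0],
  [-165,-224,-110,0,0,0],
], hand=75)

```text
time: 6.25
tool_pos: [416.5, 80.1, 126.1]
eef_rot: [0.998, -0.065, 0.002, -0.001]
contact_force: [-0.0, -0.7, -0.7]
width: 0.878
gripper_force: 0.0
```

```bash
python3 -c "
from h import *
at();go(-155,55,12,0)
c,im,hsv=look();
red=cv2.inRange(hsv,(0,150,120),(8,255,255))|cv2.inRange(hsv,(172,150,120),(180,255,255))
s=big(cv2.morphologyEx(red,cv2.MORPH_CLOSE,np.ones((9,9))),(350,180,430,285));q=rect(ray(c,s,73));print(q,dk(q[0]),q[3]-TH)"
```

```text
t 6.25 dock [-153.8   57.4] z 126.1 yaw 0.004 F [-0.  -0.7 -0.7] w 0.8779150038422892
row [ -1.6   2.6 114.1] [-0.002 -0.003  0.004]
(array([ 594.85430908, -176.21694946]), 79.16316986083984, 93.5626449584961, np.float64(-0.13366139194998689)) [[  57.10484418 -172.84734084]] 3.860805001312806e-05
```

The sharps box is home, with its back at ~99.6 mm and yaw ~0. Now the bin toward the rail.

Emit:
play_rows([
  [0,0,38,0,0,0],
  [0,0,76,0,0,0],
  [0,2,102,0,0,0],
  [0,2,112,0,0,0],
  [10,2,112,0,0,0],
  [30,2,112,0,0,0],
  [42,2,112,0,0,0],
  [50,2,112,0,0,0],
  [58,2,112,0,0,0],
  [66,2,112,0,0,0],
  [74,2,112,0,0,0],
  [82,2,112,0,0,0],
  [90,2,112,0,0,0],
  [98,2,112,0,0,0],
  [106,2,112,0,0,0],
  [114,2,112,0,0,0],
  [122,2,112,0,0,0],
  [129,2,112,0,0,0],
  [134,2,112,0,0,0],
  [138,2,112,0,0,0],
])

```text
time: 7.97
tool_pos: [552.3, 57.1, 13.2]
eef_rot: [0.998, -0.067, -0.0, -0.0]
contact_force: [-3.7, 1.2, 4.2]
width: 0.878
gripper_force: 2.1
```

Emit:
play_rows([
  [3,0,0,0,0,0],
  [6,0,0,0,0,0],
  [8,0,0,0,0,0],
  [10,0,0,0,0,0],
  [11,0,0,0,0,0],
  [12,0,0,0,0,0],
  [13,0,0,0,0,0],
  [13,0,0,0,0,0],
])

```text
time: 8.63
tool_pos: [563.6, 55.7, 13.2]
eef_rot: [0.998, -0.067, -0.001, 0.0]
contact_force: [-4.5, -0.1, 1.5]
width: 0.879
gripper_force: 2.3
```

```bash
python3 -c "
from h import *
at()"
```

```text
t 8.6333 dock [-4.7 52.8] z 13.2 yaw -0.0 F [-4.5 -0.1  1.5] w 0.878818691486043
```

Emit:
play_rows([
  [1,0,0,0,0,0],
  [2,0,0,0,0,0],
  [3,0,0,0,0,0],
  [4,0,0,0,0,0],
  [5,0,0,0,0,0],
  [6,0,0,0,0,0],
  [6,0,0,0,0,0],
])

```text
time: 9.22
tool_pos: [563.4, 55.6, 12.3]
eef_rot: [0.998, -0.066, -0.007, 0.001]
contact_force: [-14.6, 0.3, 11.2]
width: 0.878
gripper_force: 7.4
```

```bash
python3 -c "
from h import *
at()"
```

```text
t 9.2167 dock [-5.  52.7] z 12.3 yaw 0.001 F [-14.6   0.3  11.2] w 0.8781611124338271
```

```bash
python3 -c "
from h import *
print(robot.observe()['qpos'].round(2));go(48,-55,115,np.pi/2);go(48,-55,115,-np.pi/2)"
```

```text
[ 0.2   0.57 -0.44  1.91  0.34  0.75 -2.15]
row [  51.5  108.2 -103. ] [-0.008  0.013 -1.57 ]
row [  51.5  108.2 -103. ] [0.013 0.008 1.572]
```

Emit:
play_rows([
  [-12,0,0,0,0,0],
  [-30,0,0,0,0,0],
  [-35,0,-35,0,0,0],
  [-35,0,-75,0,0,0],
  [-35,0,-110,0,0,-0.1],
  [-15,20,-110,0,0,-0.22],
  [10,45,-110,0,0,-0.34],
  [35,75,-110,0,0,-0.46],
  [50,105,-110,0,0,-0.58],
  [50,108,-110,0,0,-0.7],
  [50,108,-110,0,0,-0.82],
  [50,108,-110,0,0,-0.94],
  [50,108,-110,0,0,-1.06],
  [50,108,-110,0,0,-1.18],
  [50,108,-110,0,0,-1.3],
  [50,108,-110,0,0,-1.42],
  [50,108,-110,0,0,-1.54],
  [50,108,-110,0,0,-1.57],
  [50,108,-110,0,0,-1.57],
], hand=45)

```text
time: 10.8
tool_pos: [607.2, -59.9, 123.8]
eef_rot: [0.753, 0.658, 0.001, 0.001]
contact_force: [-0.6, 0.3, 0.0]
width: 0.53
gripper_force: 0.0
```

```bash
python3 -c "
from h import *
at();go(48,-55,12,np.pi/2);print(robot.observe()['qpos'].round(2))
cv2.imwrite('pics/t2.png',cv2.resize(look()[1][130:340,185:455],None,fx=2.8,fy=2.8))"
```

```text
t 10.8 dock [ 53.9 -55.9] z 123.8 yaw 1.569 F [-0.6  0.3  0. ] w 0.5302868255524844
row [  0.8  -6.3 111.7] [ 0.004 -0.001 -0.002]
[ 0.63  0.55 -0.77  1.76  0.44  1.01 -0.44]
```

View pics/t2.png

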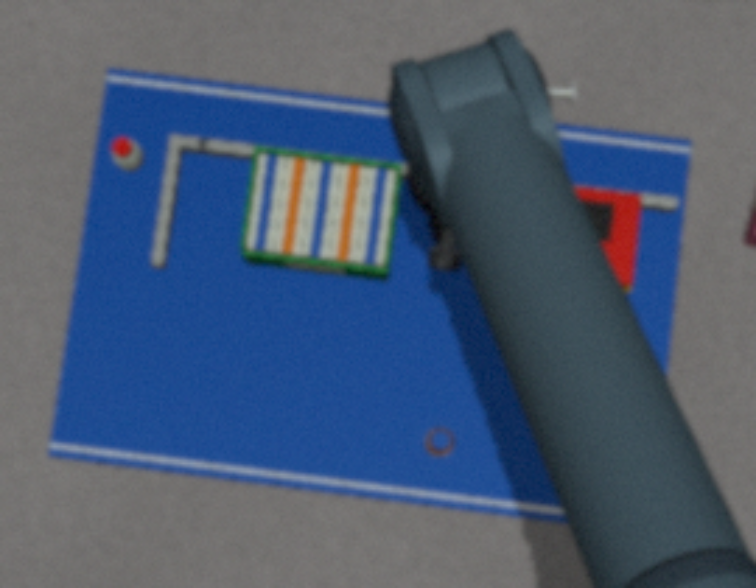

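The bin is flush with the rail (its left face at crop px ~250, the end stop at ~170). The fingers are down-ready in the gap right of it at ~445.

Emit:
play_rows([
  [0,-6,38,0,0,0],
  [0,-6,76,0,0,0],
  [0,-6,102,0,0,0],
  [0,-6,111,0,0,0],
  [5,-6,111,0,0,0],
  [18,-6,111,0,0,0],
  [26,-6,111,0,0,0],
  [32,-6,111,0,0,0],
  [38,-6,111,0,0,0],
  [44,-6,111,0,0,0],
  [50,-6,111,0,0,0],
  [56,-6,111,0,0,0],
  [62,-6,111,0,0,0],
  [68,-6,111,0,0,0],
  [74,-6,111,0,0,0],
  [80,-6,111,0,0,0],
  [86,-6,111,0,0,0],
  [91,-6,111,0,0,0],
  [94,-6,111,0,0,0],
  [96,-6,111,0,0,0],
])

```text
time: 12.52
tool_pos: [612.2, 38.1, 12.1]
eef_rot: [0.753, 0.658, -0.0, -0.0]
contact_force: [-0.7, -2.9, 1.2]
width: 0.528
gripper_force: 0.0
```

Emit:
play_rows([
  [2,0,0,0,0,0],
  [4,0,0,0,0,0],
  [6,0,0,0,0,0],
  [8,0,0,0,0,0],
  [9,0,0,0,0,0],
  [10,0,0,0,0,0],
  [11,0,0,0,0,0],
  [11,0,0,0,0,0],
])

```text
time: 13.18
tool_pos: [613.5, 43.5, 12.0]
eef_rot: [0.754, 0.657, -0.003, 0.002]
contact_force: [-2.1, -7.6, 3.1]
width: 0.527
gripper_force: 0.0
```

```bash
python3 -c "
from h import *
at()"
```

```text
t 13.1833 dock [46.3 47.4] z 12.0 yaw 1.568 F [-2.1 -7.6  3.1] w 0.5273242003814316
```

Contact with the end stop; press a little more.

Emit:
play_rows([
  [1,0,0,0,0,0],
  [2,0,0,0,0,0],
  [3,0,0,0,0,0],
  [4,0,0,0,0,0],
  [5,0,0,0,0,0],
  [5,0,0,0,0,0],
])

```text
time: 13.68
tool_pos: [613.7, 43.2, 11.7]
eef_rot: [0.754, 0.656, -0.006, 0.004]
contact_force: [-3.1, -14.0, 5.7]
width: 0.526
gripper_force: 0.0
```

```bash
python3 -c "
from h import *
at()"
```

```text
t 13.6833 dock [46.5 47.1] z 11.7 yaw 1.566 F [ -3.1 -14.    5.7] w 0.525979279461552
```

Emit:
play_rows([
  [-15,0,0,0,0,0],
  [-35,0,0,0,0,0],
  [-35,0,-38,0,0,0],
  [-35,0,-76,0,0,0],
  [-35,0,-110,0,0,0],
  [-20,-20,-110,0,0,0.12],
  [0,-45,-110,0,0,0.24],
  [20,-70,-110,0,0,0.36],
  [45,-95,-110,0,0,0.48],
  [65,-115,-110,0,0,0.6],
  [75,-130,-110,0,0,0.72],
  [75,-130,-110,0,0,0.84],
  [75,-130,-110,0,0,0.96],
  [75,-130,-110,0,0,1.08],
  [75,-130,-110,0,0,1.2],
  [75,-130,-110,0,0,1.32],
  [75,-130,-110,0,0,1.44],
  [75,-130,-110,0,0,1.57],
  [75,-130,-110,0,0,1.57],
], hand=70)

```text
time: 15.27
tool_pos: [495.6, 146.8, 122.4]
eef_rot: [0.998, -0.067, 0.0, -0.001]
contact_force: [-0.1, 0.8, 0.2]
width: 0.822
gripper_force: 0.0
```

```bash
python3 -c "
from h import *
at();go(-60,120,12,0)
cv2.imwrite('pics/t3.png',cv2.resize(look()[1][130:340,185:455],None,fx=2.8,fy=2.8))"
```

```text
t 15.2667 dock [-84.4 134. ] z 122.4 yaw -0.001 F [-0.1  0.8  0.2] w 0.8218927824961652
row [ 24.3  14.3 110.4] [-0.002 -0.001 -0.001]
```

View pics/t3.png

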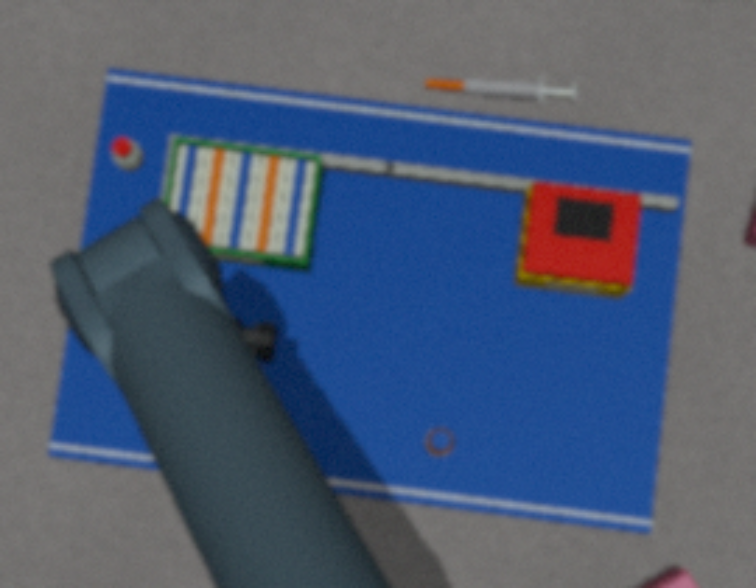

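The bin sits in the corner (crop px 175–320, 140–265), and the box is flush on the rail. One gentle confirming nudge to the rail.

Emit:
play_rows([
  [0,6,38,0,0,0],
  [0,12,76,0,0,0],
  [0,12,102,0,0,0],
  [0,12,110,0,0,0],
  [20,12,110,0,0,0],
  [40,12,110,0,0,0],
  [56,12,110,0,0,0],
  [66,12,110,0,0,0],
  [72,12,110,0,0,0],
  [75,12,110,0,0,0],
  [77,12,110,0,0,0],
  [79,12,110,0,0,0],
  [80,12,110,0,0,0],
  [81,12,110,0,0,0],
  [82,12,110,0,0,0],
  [83,12,110,0,0,0],
  [84,12,110,0,0,0],
  [84,12,110,0,0,0],
])

```text
time: 16.82
tool_pos: [572.4, 122.5, 11.6]
eef_rot: [0.998, -0.066, -0.005, 0.001]
contact_force: [-9.4, 0.6, 6.6]
width: 0.825
gripper_force: 4.7
```

```bash
python3 -c "
from h import *
at()"
```

```text
t 16.8167 dock [ -5.  120.2] z 11.6 yaw 0.001 F [-9.4  0.6  6.6] w 0.8246885686769511
```

Pressed home at the same x (-5.0). I'll retreat well clear, then verify.

Emit:
play_rows([
  [-12,0,0,0,0,0],
  [-35,0,0,0,0,0],
  [-60,0,0,0,0,0],
  [-70,0,-35,0,0,0],
  [-80,0,-75,0,0,0],
  [-100,0,-115,0,0,0],
  [-130,0,-130,0,0,0],
  [-150,0,-130,0,0,0],
  [-150,0,-130,0,0,0],
  [-150,0,-130,0,0,0],
])

```text
time: 17.65
tool_pos: [428.7, 141.5, 142.8]
eef_rot: [0.998, -0.066, 0.001, 0.0]
contact_force: [0.5, 0.1, -0.5]
width: 0.822
gripper_force: 0.0
```

```bash
python3 -c "
from h import *
at();c,im,hsv=look()
nb=cv2.bitwise_not(cv2.inRange(hsv,(105,120,50),(128,255,255)))
g=cv2.inRange(hsv,(45,80,20),(90,255,255));r=np.zeros_like(g);r[170:235,235:310]=g[170:235,235:310]
P=cv2.boxPoints(cv2.minAreaRect(ray(c,np.argwhere(r)[:,::-1],63).astype(np.float32)));print(dk(P).round(1))
red=cv2.inRange(hsv,(0,150,120),(8,255,255))|cv2.inRange(hsv,(172,150,120),(180,255,255))
s=big(cv2.morphologyEx(red,cv2.MORPH_CLOSE,np.ones((9,9))),(350,180,430,285));q=rect(ray(c,s,73));print(dk(q[0]),q[3]-TH)
cv2.imwrite('pics/t4.png',cv2.resize(im[130:340,185:455],None,fx=2.8,fy=2.8))"
```

```text
t 17.65 dock [-149.9  119.9] z 142.8 yaw 0.001 F [ 0.5  0.1 -0.5] w 0.8218019483075208
[[ -1.5  56.6]
 [ 99.9  56.5]
 [100.  189.2]
 [ -1.3 189.3]]
[[  57.31055989 -172.66848096]] -0.004215126001115926
```

View pics/t4.png

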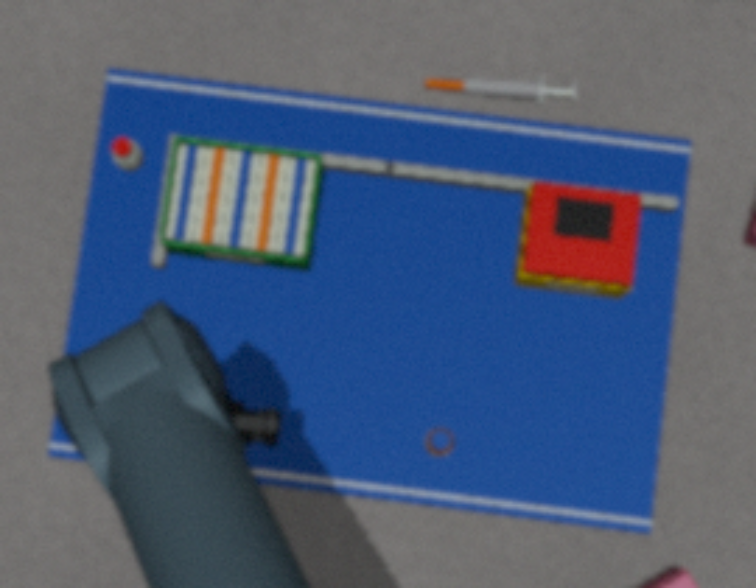

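The bin's back is at 100 and its left side at 189; the box's back is at 99.8 and square. Both vials and the syringe are unmoved.

```bash
python3 -c "
from rig import robot
print(robot.finish_job())"
```

```text
the job is handed in; nothing more can be done
None
```

The bin is pushed into the corner and the sharps box is flush on the long rail beside it. My last camera measurement put all three contact faces within about 1 mm of the stops and both objects square. The vials and syringe are where they were, and the job was handed in at about 18 s, though no verdict was returned.

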